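# Load the burn-in rack in reverse order

## Robot

A 7-joint arm with a two-finger parallel gripper is mounted at the origin on the work surface. World frame = base frame: x ahead of the robot, y to its left, z up, the work surface at z = 0. Lengths are in mm, angles in rad, forces in N, time in s.
With the tool pointing down it reaches from about 400 to 875 mm from the base axis. Payload 4.4 kg.
Tool frame: the origin (TCP) lies at the very end of the fingers, on their centre line; the grasp point (between the pads) lies 19 mm behind it; z points along the fingers, y is the direction in which the jaws open and shut (so a half turn about z gives the same grasp; the last joint's range is limited). The gripper opens to 85 mm and grips with 20 to 120 N. Pads are 22 mm wide; open, the fingers measure 114 mm over their backs; the gripper's body (76 mm by 85 mm) begins 54 mm behind the grasp point. The pads swing forward as they close: fully open they stand 13 mm farther back than shut.
Start: joints at [-1.209, 0.628, 0.038, 1.517, -0.027, 0.996, -0.02], TCP at [269.644, 591.447, 231.313] pointing down, gripper open.
Joint ranges: [-3.06, 3.06], [-0.37, 2.12], [-1.25, 1.32], [0.18, 2.47], [-1.1, 4.24], [0.23, 1.98], [-2.94, 2.94]. Speed limits (rad/s): [2.57, 2.57, 3.14, 3.14, 3.14, 3.14, 3.14].

## Interface

Orientations are given as [roll, pitch, yaw] about the fixed x, y, z axes, in that order (R = Rz(yaw) Ry(pitch) Rx(roll)).
In Python, from cell import read_state, get_image, calibration, finish_job gives the robot as it stands. The module is installed in compiled form; this text tells all that it offers.
- The arm moves only by the tool apply_moves, never from a script. Its argument "increments" is a list of rows, each an object of numbers: "tx", "ty", "tz": the shift along the world's x, y, z in m; "rx", "ry", "rz": the turn, a rotation vector about the world's x, y, z in units of 5 degrees (1.0 is 5 degrees); "claw": the finger opening in m, from 0 to 0.0854. In form: [{"tx": .., "ty": .., "tz": .., "rx": .., "ry": .., "rz": .., "claw": ..}, ...]. A call has 1 to 12 rows; each row is the pose to reach, as a shift and turn from the pose commanded when the call began; what a row does not reach only later rows make up. A row lasts 1/10 s, in which the tool goes at most 50 mm and 8.59 degrees, less where a joint would pass 70% of its speed; a pose out of reach is approached as far as the arm can. A call with a gripper value outside its range is refused whole. The fingers move at their own pace and stop on an object; the grip force is fixed at half the most. Time passes only in rows, so rows that repeat a pose let the fingers close. It gives the time, the measured TCP pose, the force and the opening at its end, in the units of the state.
- read_state(): the state, without advancing time (a new reading comes with each control period).
- get_image(name): name is "side" or "top"; returns the picture (480x640x3 uint8, red, green, blue); there is no depth.
- calibration(name): a dict with "camera_matrix" (3x3 intrinsics, pixels), "origin" and "attitude" of the camera in the world. Camera axes: x right, y up, looking along -z (the intrinsics and any distortion apply to the point x, -y, -z); pixel columns grow to the right and rows downward; lengths in mm; the calibration is good to about 2 mm. A picture is of the moment at which its call begins. calibration takes no time and is no camera call.
- finish_job(): hands the job in, once; it reports no verdict.
The state is a dict: "clock": time; "qpos": joint angles; "qd": joint speeds; "tau": joint torques, N m; "eef_pos": TCP position; "tool_rot": TCP orientation; "force": force on the tool from outside, world axes, zero at the start; "torque": the same for the moment, N m; "width": finger opening in mm.
Only numpy, scipy, OpenCV 4.12 (cv2) and the standard library are available. Lean on these libraries where they do the work, as an engineer would, in place of code of your own. Each camera call takes 0.05 s, during which the arm holds its last target. There are 200 camera calls.

## Task

Move the four relays from the grey carry rack to the black burn-in rack in reverse order along the row: the relay nearest the carry rack's white post goes into the bay farthest from the burn-in rack's white post, the next one into the next-farthest bay, and so on, until the last stands beside that post. Stand each one flat on the floor of its bay, square to the rack and near the bay's middle, let go of it, and keep the relays upright all the while.

Things in the scene. Friction and masses are not known exactly. Their poses are not given: they have to be found in the camera images.
- relay_red: Loose plug-in relay with a red cover on a black base, an upright block 36 (its x) x 28 (its y) x 50 mm tall, plain flat sides, about 90 g. Origin: centre of its underside; z up. It starts upright in the carry rack, its x across the rack and its y along it. Looks the same turned half round; may be set down either way round.
- relay_yellow: Loose plug-in relay with a yellow cover on a black base, an upright block 36 (its x) x 28 (its y) x 50 mm tall, plain flat sides, about 90 g. Origin: centre of its underside; z up. It starts upright in the carry rack, its x across the rack and its y along it. Looks the same turned half round; may be set down either way round.
- relay_blue: Loose plug-in relay with a blue cover on a black base, an upright block 36 (its x) x 28 (its y) x 50 mm tall, plain flat sides, about 90 g. Origin: centre of its underside; z up. It starts upright in the carry rack, its x across the rack and its y along it. Looks the same turned half round; may be set down either way round.
- relay_green: Loose plug-in relay with a green cover on a black base, an upright block 36 (its x) x 28 (its y) x 50 mm tall, plain flat sides, about 90 g. Origin: centre of its underside; z up. It starts upright in the carry rack, its x across the rack and its y along it. Looks the same turned half round; may be set down either way round.
- tag_red: Fixed red floor plate, 56 x 48 x 3 mm, that fills the floor of the carry-rack bay where the red relay stands at the start; it stays behind when the relay is lifted out, so it still shows which bay that was. Origin: centre of its underside, which lies 9 mm above the bench; the relay stands on its top, 12 mm above the bench.
- tag_yellow: Fixed yellow floor plate, 56 x 48 x 3 mm, that fills the floor of the carry-rack bay where the yellow relay stands at the start; it stays behind when the relay is lifted out, so it still shows which bay that was. Origin: centre of its underside, which lies 9 mm above the bench; the relay stands on its top, 12 mm above the bench.
- tag_blue: Fixed blue floor plate, 56 x 48 x 3 mm, that fills the floor of the carry-rack bay where the blue relay stands at the start; it stays behind when the relay is lifted out, so it still shows which bay that was. Origin: centre of its underside, which lies 9 mm above the bench; the relay stands on its top, 12 mm above the bench.
- tag_green: Fixed green floor plate, 56 x 48 x 3 mm, that fills the floor of the carry-rack bay where the green relay stands at the start; it stays behind when the relay is lifted out, so it still shows which bay that was. Origin: centre of its underside, which lies 9 mm above the bench; the relay stands on its top, 12 mm above the bench.
- carry_rack: Fixed grey carry rack, full at the start, coloured floor plates. In mm: 66 across (x), y -111 to +139; four open bays along y, centres at y = +81, +27, -27, -81, x = 0, each 58 x 50 inside; walls 4 thick, tops 20 above bench. Past the +y end bay: round white post, 26 across, top 34 above bench, at y = +125. Origin: under the middle of the four bays, at bench level. Any yaw.
- burn_rack: Fixed black burn-in rack, empty at the start; flat brass marks on bay floors, 12 mm above bench. In mm: 66 across (x), y -111 to +139; four open bays along y, centres at y = +81, +27, -27, -81, x = 0, each 58 x 50 inside; walls 4 thick, tops 20 above bench. Past the +y end bay: round white post, 26 across, top 34 above bench, at y = +125. Origin: under the middle of the four bays, at bench level. Any yaw.

How it is judged:
By the outcome, as a careful person would: the job done as asked, in the order asked, and still so for the second after the job is handed in, with the robot touching nothing.
It also fails if it takes over 101 s, if anything falls off the work surface, if the arm or the gripper's body presses on something with over 40 N, if the wrist force passes 120 N, or if a joint passes its speed limit or range.

## Working session

There is one attempt and no reset: what is moved stays moved. The work goes in short steps, Python scripts to look and compute and a tool call to move; the robot and the scene stay as the last step left them, time stands still between calls to the robot, and variables do not carry over. Pictures are saved under pics/ and viewed, about 12 in all and at most 16, crops included, and the job is handed in when it is done.

Besides the shell and the picture viewer there is one more tool, called after "Call:" by a JSON object that holds its "name" and its "arguments", one argument or row to a line. apply_moves: Moves the arm, as the interface text tells. Its arguments: {"type":"object","properties":{"increments":{"type":"array"}},"required":["increments"]}

```bash
mkdir -p pics; python3 - <<'E'
from cell import *
import cv2
for n in("top","side"):
    cv2.imwrite(f"pics/{n}0.png",get_image(n)[:,:,::-1]); print(n,calibration(n))
print(read_state())
E
```

```text
top {'camera_matrix': array([[567.81841601,   0.        , 320.51355781],
       [  0.        , 567.81841601, 242.68727918],
       [  0.        ,   0.        ,   1.        ]]), 'origin': array([435.46183802, -27.00879359, 888.94938357]), 'attitude': array([ 0.13508902,  0.02905169, -1.59834804])}
side {'camera_matrix': array([[592.9421557 ,   0.        , 323.99712825],
       [  0.        , 592.9421557 , 245.02562381],
       [  0.        ,   0.        ,   1.        ]]), 'origin': array([ 143.9800269 , -534.22884067,  562.03829604]), 'attitude': array([ 0.93357737,  0.00701003, -0.66682481])}
{'clock': 0.1, 'qpos': array([-1.2087909 ,  0.62927203,  0.03844598,  1.51827199, -0.02701291,
        0.99629789, -0.01999802]), 'qd': array([ 1.11125575e-03, -1.94122547e-03, -5.29029782e-04, -1.06895302e-03,
        2.01695910e-04, -5.08254504e-05,  1.55428731e-03]), 'tau': array([ 2.54273851e-03, -5.64515269e+01,  1.23009659e+00, -1.93966573e+01,
        1.12138357e-02,  5.57741660e-03, -1.07240177e-05]), 'eef_pos': array([269.40440487, 590.92174872, 230.4678654 ]), 'tool_rot': array([-3.13986126e+00,  8.47828831e-06,  2.71378110e+00]), 'force': array([-0.38929558, -0.14843911, -1.05567075]), 'torque': array([-0.03220581,  0.02485852, -0.01382996]), 'width': 85.60872907280051}
```

View pics/top0.png

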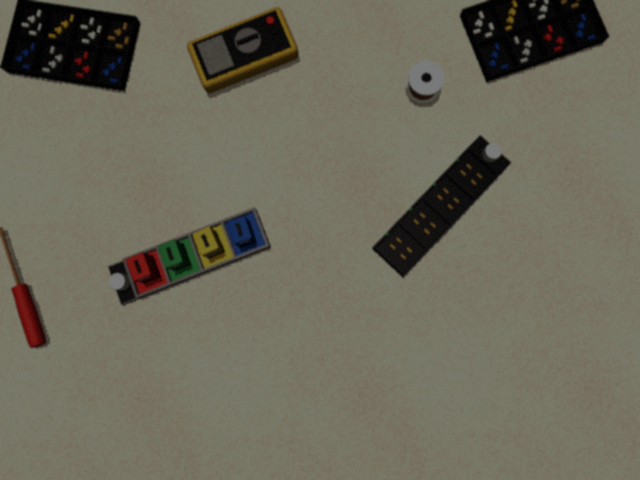

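View pics/side0.png

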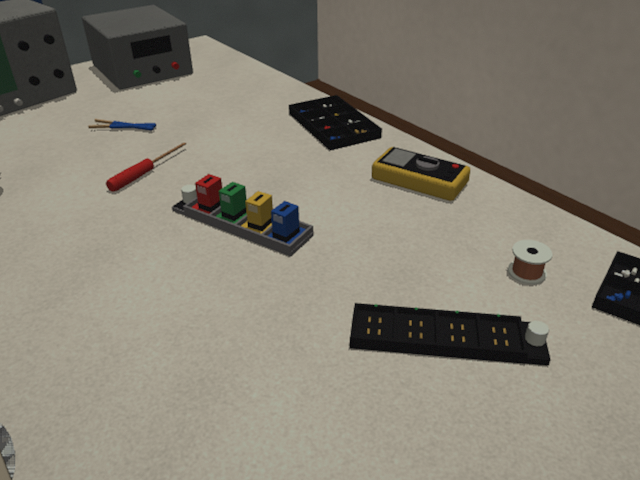

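Red is nearest the carry rack's post (top image, pixel 117,281), followed by green, yellow and blue. The burn-in rack's post is at (493,151) and its far bay at (400,248).

```bash
cat > h.py <<'E'
import numpy as np, cv2
from scipy.spatial.transform import Rotation as R
from cell import *
def cast(n,px,z):
    c=calibration(n); px=np.atleast_2d(px).astype(float); K=c["camera_matrix"]
    d=np.c_[(px[:,0]-K[0,2])/K[0,0],-(px[:,1]-K[1,2])/K[1,1],-np.ones(len(px))]
    d=d@R.from_euler("xyz",c["attitude"]).as_matrix().T; o=c["origin"]
    return o+d*((z-o[2])/d[:,2])[:,None]
def blobs(m,amin=3,amax=1e9):
    n,l,s,c=cv2.connectedComponentsWithStats(m.astype(np.uint8))
    return [(c[i],s[i,4]) for i in range(1,n) if amin<=s[i,4]<=amax]
E
python3 - <<'E'
from h import *
np.set_printoptions(precision=1,suppress=True)
roi={"top":[(365,125,520,285),(100,200,280,310)],"side":[(340,295,560,370),(165,165,320,255)]}
for n in("top","side"):
    im=cv2.imread(f"pics/{n}0.png"); hsv=cv2.cvtColor(im,cv2.COLOR_BGR2HSV)
    H,S,V=[hsv[:,:,i].astype(int) for i in range(3)]
    for k,(a,b,c,d) in enumerate(roi[n]):
        roim=np.zeros(H.shape,bool); roim[b:d,a:c]=1
        print(n,"rack",k)
        if k==0:
            br=blobs(roim&(H>8)&(H<28)&(S>100)&(V>60),2,40)
            P=cast(n,[p for p,_ in br],12); print(len(P)); print(np.c_[[p for p,_ in br],P[:,:2],[s for _,s in br]])
        else:
            for nm,(h0,h1) in dict(red=(-1,8),green=(45,80),yellow=(20,32),blue=(100,125)).items():
                m=roim&(H>h0)&(H<h1)&(S>120)&(V>50)
                for p,s in blobs(m,30): print(nm,p,s)
        lo=130 if n=="top" else 150
        for p,s in blobs(roim&(S<35)&(V>lo),20): print("white",p,s,cast(n,p,34))
t=cv2.imread("pics/top0.png"); 
cv2.imwrite("pics/z1.png",np.vstack([cv2.resize(t[205:305,105:275],None,fx=4.5,fy=4.5,interpolation=2)]))
E
```

```text
top rack 0
16
[[ 468.4  165.5  670.7 -241.2   11. ]
 [ 462.6  172.5  659.8 -231.6   11. ]
 [ 479.1  175.2  654.5 -257.    10. ]
 [ 473.3  181.7  644.4 -247.4   12. ]
 [ 445.5  190.5  631.8 -203.2   10. ]
 [ 439.3  196.7  622.2 -193.    12. ]
 [ 455.7  199.6  616.6 -218.2   11. ]
 [ 449.8  206.2  606.4 -208.4   12. ]
 [ 422.2  214.9  594.1 -164.8   15. ]
 [ 415.8  221.4  584.2 -154.4   13. ]
 [ 432.5  224.5  578.4 -180.    10. ]
 [ 426.5  231.   568.5 -170.1   14. ]
 [ 398.5  239.8  556.  -126.1   13. ]
 [ 392.4  246.1  546.5 -116.2   14. ]
 [ 409.   249.5  540.4 -141.6   14. ]
 [ 402.7  256.1  530.5 -131.4   15. ]]
top rack 1
red [145.1 271.3] 860
green [185.9 261.1] 335
green [170.  253.7] 355
yellow [211.2 245.1] 935
blue [243.6 231.5] 773
side rack 0
16
[[ 369.   319.   544.8 -115.8   15. ]
 [ 379.8  320.   554.7 -126.1   18. ]
 [ 410.   322.5  582.7 -154.6   18. ]
 [ 420.9  323.4  592.9 -164.7   17. ]
 [ 451.   325.5  620.8 -192.2   18. ]
 [ 462.   326.5  630.6 -202.5   18. ]
 [ 493.2  329.4  658.2 -231.4   18. ]
 [ 368.   330.5  529.4 -131.1   18. ]
 [ 379.   331.5  539.4 -141.4
[... 1064 characters left out ...]
2 [[ 589.8 -282.2   34. ]]
side rack 1
red [207.8 191.8] 590
green [229.9 197.2] 329
green [229.8 217.4] 64
yellow [258.7 210.6] 727
blue [286.7 220.4] 703
white [175.4 172.3] 98 [[509.7 369.1  34. ]]
white [240.9 180.3] 1321 [[586.6 270.5  34. ]]
white [192.6 169.5] 20 [[538.7 358.8  34. ]]
white [309.4 204.4] 684 [[633.1 132.1  34. ]]
white [185.9 236.4] 762 [[431.1 178.4  34. ]]
white [216.4 243.1] 168 [[458.8 133.9  34. ]]
white [314.7 238.8] 53 [[581.1  50.   34. ]]
white [229.5 245.9] 88 [[470.6 115.3  34. ]]
white [243.5 243.4] 28 [[490.4 107.7  34. ]]
white [306.  248.7] 73 [[555.8  38.1  34. ]]
white [245.  249.7] 75 [[483.6  92.8  34. ]]
white [264.1 251.8] 26 [[502.9  70.6  34. ]]
```

View pics/z1.png

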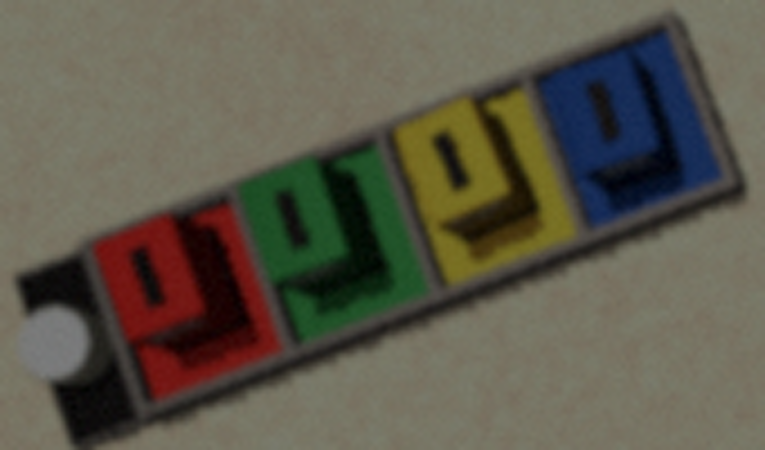

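The burn-rack bays agree between the two views to about 1–2 mm. Each slot sits at the middle of its relay's top, so I'll locate the slots next.

```bash
python3 - <<'E'
from h import *
np.set_printoptions(precision=1,suppress=True)
C={}
for n,(a,b,c,d),amax in(("top",(110,205,280,300),40),("side",(185,165,310,250),60)):
    im=cv2.imread(f"pics/{n}0.png"); hsv=cv2.cvtColor(im,cv2.COLOR_BGR2HSV).astype(int)
    H,S,V=[hsv[:,:,i] for i in range(3)]
    for nm,(h0,h1) in dict(red=(-1,8),green=(45,85),yellow=(20,32),blue=(100,125)).items():
        m=np.zeros(H.shape,np.uint8); m[b:d,a:c]=((H>=h0)&(H<h1)&(S>110)&(V>55))[b:d,a:c]
        m[:,:]=m
        cs,hr=cv2.findContours(m,cv2.RETR_CCOMP,cv2.CHAIN_APPROX_NONE)
        for k,q in enumerate(cs):
            if hr[0][k][3]>=0 and cv2.contourArea(q)>5:
                M=cv2.moments(q); p=(M["m10"]/M["m00"],M["m01"]/M["m00"]); print(n,nm,np.array(p),M["m00"],cast(n,p,62)[0])
# carry rack light rim in top view: print post top by circle
im=cv2.imread("pics/top0.png"); g=cv2.cvtColor(im,cv2.COLOR_BGR2HSV)
for (a,b,c,d) in((105,265,130,295),(480,138,505,165)):
    s=g[b:d,a:c].astype(int); m=(s[:,:,1]<25)&(s[:,:,2]>110)
    for p,sz in blobs(m,30): print("post",p+[a,b],sz,cast("top",p+[a,b],34)[0])
E
```

```text
top red [137.3 266.3] 55.5 [521.9 265.2  62. ]
top green [169.5 253.3] 78.0 [539.7 217.6  62. ]
top yellow [204.8 240.2] 50.5 [557.6 165.   62. ]
top yellow [215.6 247.1] 208.0 [546.8 149.1  62. ]
top blue [238.7 228.9] 70.0 [572.9 114.6  62. ]
side red [201.2 189.7] 66.5 [496.8 242.5  62. ]
side red [207.6 179.5] 23.0 [521.2 265.1  62. ]
side green [228.6 207.2] 8.5 [504.5 169.2  62. ]
side green [225.7 207.6] 13.0 [500.3 171.1  62. ]
side green [231.4 187.5] 28.0 [538.7 217.7  62. ]
side yellow [252.3 208.1] 79.5 [531.9 143.9  62. ]
side yellow [258.4 197.1] 25.0 [556.8 165.   62. ]
side blue [277.5 218.4] 89.0 [546.1  96.   62. ]
side blue [284.2 207.6] 32.5 [571.2 114.1  62. ]
post [115.8 281. ] 171 [503.3 307.9  34. ]
post [493.5 149.8] 168 [ 688.3 -275.8   34. ]
```

Relay tops agree between the views to about 1 mm. I'm moving above red now, with the jaws across the rack (yaw 109°).

Call:
{"name": "apply_moves", "arguments": {
  "increments": [
    {"tx":0.025,"ty":-0.032,"tz":-0.01,"rz":-1,"claw":0.085},
    {"tx":0.05,"ty":-0.065,"tz":-0.02,"rz":-2.5,"claw":0.085},
    {"tx":0.078,"ty":-0.1,"tz":-0.03,"rz":-4,"claw":0.085},
    {"tx":0.106,"ty":-0.137,"tz":-0.04,"rz":-5.5,"claw":0.085},
    {"tx":0.134,"ty":-0.173,"tz":-0.05,"rz":-7,"claw":0.085},
    {"tx":0.162,"ty":-0.21,"tz":-0.06,"rz":-8.5,"claw":0.085},
    {"tx":0.19,"ty":-0.246,"tz":-0.07,"rz":-9.3,"claw":0.085},
    {"tx":0.215,"ty":-0.278,"tz":-0.085,"rz":-9.3,"claw":0.085},
    {"tx":0.235,"ty":-0.304,"tz":-0.095,"rz":-9.3,"claw":0.085},
    {"tx":0.248,"ty":-0.32,"tz":-0.1,"rz":-9.3,"claw":0.085},
    {"tx":0.2519,"ty":-0.3263,"tz":-0.1,"rz":-9.3,"claw":0.085},
    {"tx":0.2519,"ty":-0.3263,"tz":-0.1,"rz":-9.3,"claw":0.085}
  ]
}}

```text
$.increments[0]: bad value
```

```bash
python3 - <<'E'
from h import *
s=read_state(); print(s["eef_pos"],s["tool_rot"],s["qpos"],s["clock"])
cv2.imwrite("pics/s1.png",cv2.resize(get_image("side")[130:280,140:340,::-1],None,fx=4,fy=4,interpolation=2))
E
```

```text
[269.40440487 590.92174872 230.4678654 ] [-3.13986126e+00  8.47828831e-06  2.71378110e+00] [-1.2087909   0.62927203  0.03844598  1.51827199 -0.02701291  0.99629789
 -0.01999802] 0.1
```

View pics/s1.png

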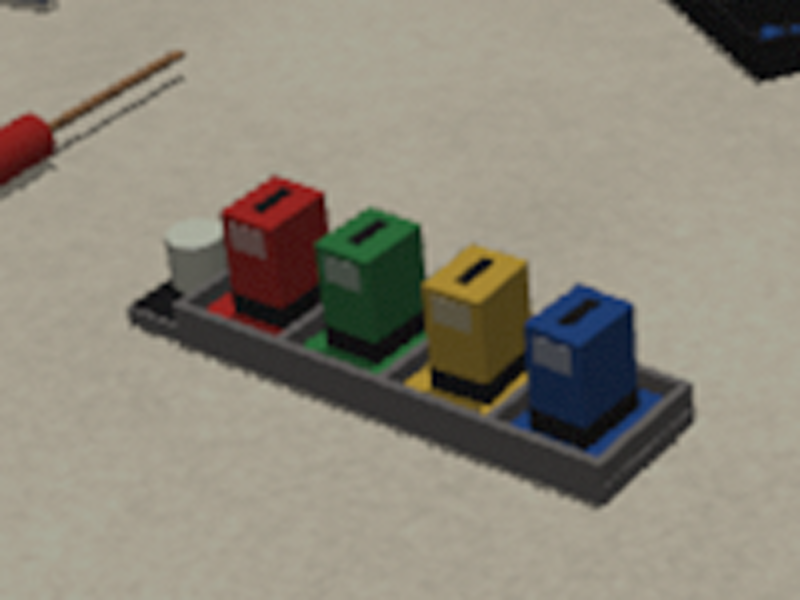

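The move was refused and the arm hasn't moved. The rows probably need all seven keys. The picture shows the unmoved rack with all four relays upright.

Call:
{"name": "apply_moves", "arguments": {
  "increments": [
    {"tx":0.025,"ty":-0.032,"tz":-0.01,"rx":0,"ry":0,"rz":-1,"claw":0.085},
    {"tx":0.05,"ty":-0.065,"tz":-0.02,"rx":0,"ry":0,"rz":-2.5,"claw":0.085},
    {"tx":0.078,"ty":-0.1,"tz":-0.03,"rx":0,"ry":0,"rz":-4,"claw":0.085},
    {"tx":0.106,"ty":-0.137,"tz":-0.04,"rx":0,"ry":0,"rz":-5.5,"claw":0.085},
    {"tx":0.134,"ty":-0.173,"tz":-0.05,"rx":0,"ry":0,"rz":-7,"claw":0.085},
    {"tx":0.162,"ty":-0.21,"tz":-0.06,"rx":0,"ry":0,"rz":-8.5,"claw":0.085},
    {"tx":0.19,"ty":-0.246,"tz":-0.07,"rx":0,"ry":0,"rz":-9.3,"claw":0.085},
    {"tx":0.215,"ty":-0.278,"tz":-0.085,"rx":0,"ry":0,"rz":-9.3,"claw":0.085},
    {"tx":0.235,"ty":-0.304,"tz":-0.095,"rx":0,"ry":0,"rz":-9.3,"claw":0.085},
    {"tx":0.248,"ty":-0.32,"tz":-0.1,"rx":0,"ry":0,"rz":-9.3,"claw":0.085},
    {"tx":0.252,"ty":-0.326,"tz":-0.1,"rx":0,"ry":0,"rz":-9.3,"claw":0.085},
    {"tx":0.252,"ty":-0.326,"tz":-0.1,"rx":0,"ry":0,"rz":-9.3,"claw":0.085}
  ]
}}

```text
clock: 1.35
eef_pos: [521.9, 264.7, 131.2]
tool_rot: [-3.141, 0.0, 1.9]
force: [-0.2, 0.9, -0.2]
width: 84.8
```

```bash
python3 - <<'E'
from h import *
s=read_state(); print(s["eef_pos"],s["tool_rot"],s["qpos"],s["clock"],s["width"])
E
```

```text
[521.94631633 264.68235437 131.23636196] [-3.14125917e+00  1.48309286e-04  1.90039299e+00] [-6.47533460e-01  6.71537820e-01  2.05824426e-01  1.80085231e+00
 -2.00998297e-01  6.89887283e-01  3.95348400e-06] 1.35 84.7796277569352
```

Call:
{"name": "apply_moves", "arguments": {
  "increments": [
    {"tx":0,"ty":0,"tz":-0.03,"rx":0,"ry":0,"rz":0,"claw":0.085},
    {"tx":0,"ty":0,"tz":-0.065,"rx":0,"ry":0,"rz":0,"claw":0.085},
    {"tx":0,"ty":0,"tz":-0.09,"rx":0,"ry":0,"rz":0,"claw":0.085},
    {"tx":0,"ty":0,"tz":-0.103,"rx":0,"ry":0,"rz":0,"claw":0.085},
    {"tx":0,"ty":0,"tz":-0.103,"rx":0,"ry":0,"rz":0,"claw":0.07},
    {"tx":0,"ty":0,"tz":-0.103,"rx":0,"ry":0,"rz":0,"claw":0.055},
    {"tx":0,"ty":0,"tz":-0.103,"rx":0,"ry":0,"rz":0,"claw":0.045},
    {"tx":0,"ty":0,"tz":-0.103,"rx":0,"ry":0,"rz":0,"claw":0.038},
    {"tx":0,"ty":0,"tz":-0.103,"rx":0,"ry":0,"rz":0,"claw":0.03},
    {"tx":0,"ty":0,"tz":-0.103,"rx":0,"ry":0,"rz":0,"claw":0.02},
    {"tx":0,"ty":0,"tz":-0.103,"rx":0,"ry":0,"rz":0,"claw":0.02},
    {"tx":0,"ty":0,"tz":-0.103,"rx":0,"ry":0,"rz":0,"claw":0.02}
  ]
}}

```text
clock: 2.55
eef_pos: [522.5, 266.0, 29.8]
tool_rot: [3.139, -0.001, 1.902]
force: [-1.1, 0.0, 6.6]
width: 35.4
```

Call:
{"name": "apply_moves", "arguments": {
  "increments": [
    {"tx":0,"ty":0,"tz":0.01,"rx":0,"ry":0,"rz":0,"claw":0.02},
    {"tx":0,"ty":0,"tz":0.03,"rx":0,"ry":0,"rz":0,"claw":0.02},
    {"tx":0,"ty":0,"tz":0.055,"rx":0,"ry":0,"rz":0,"claw":0.02},
    {"tx":0,"ty":0,"tz":0.08,"rx":0,"ry":0,"rz":0,"claw":0.02},
    {"tx":0,"ty":0,"tz":0.09,"rx":0,"ry":0,"rz":0,"claw":0.02},
    {"tx":0,"ty":0,"tz":0.09,"rx":0,"ry":0,"rz":0,"claw":0.02}
  ]
}}

```text
clock: 3.15
eef_pos: [522.7, 265.9, 120.1]
tool_rot: [3.138, -0.001, 1.902]
force: [-0.1, -0.6, -0.7]
width: 35.2
```

```bash
python3 - <<'E'
from h import *
s=read_state(); print(s["eef_pos"],s["tool_rot"],s["width"],s["force"])
cv2.imwrite("pics/s2.png",cv2.resize(get_image("side")[60:260,120:340,::-1],None,fx=3,fy=3,interpolation=2))
E
```

```text
[522.65819432 265.91438779 120.05361771] [ 3.13814516e+00 -6.03725584e-04  1.90222193e+00] 35.15366412847204 [-0.09568923 -0.55595797 -0.67100538]
```

View pics/s2.png

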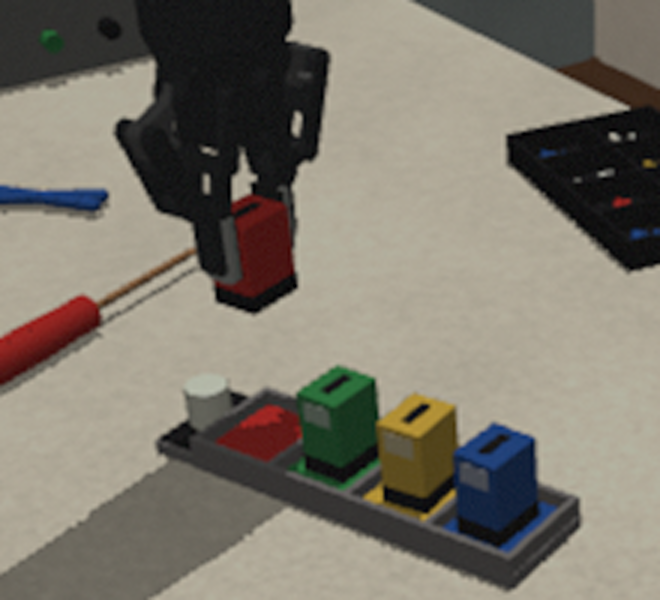

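Red is held upright and square, with the TCP 17.8 mm above its underside at grasp. Next it goes to the far burn-in bay at (542.7, -128.7), yaw 134.6°.

Call:
{"name": "apply_moves", "arguments": {
  "increments": [
    {"tx":0.001,"ty":-0.015,"tz":0,"rx":0,"ry":0,"rz":0.2,"claw":0.02},
    {"tx":0.002,"ty":-0.045,"tz":0,"rx":0,"ry":0,"rz":0.6,"claw":0.02},
    {"tx":0.004,"ty":-0.087,"tz":0,"rx":0,"ry":0,"rz":1.1,"claw":0.02},
    {"tx":0.006,"ty":-0.132,"tz":0,"rx":0,"ry":0,"rz":1.7,"claw":0.02},
    {"tx":0.009,"ty":-0.178,"tz":0,"rx":0,"ry":0,"rz":2.3,"claw":0.02},
    {"tx":0.011,"ty":-0.224,"tz":0,"rx":0,"ry":0,"rz":2.9,"claw":0.02},
    {"tx":0.013,"ty":-0.27,"tz":0,"rx":0,"ry":0,"rz":3.5,"claw":0.02},
    {"tx":0.016,"ty":-0.312,"tz":0,"rx":0,"ry":0,"rz":4.1,"claw":0.02},
    {"tx":0.018,"ty":-0.35,"tz":0,"rx":0,"ry":0,"rz":4.6,"claw":0.02},
    {"tx":0.019,"ty":-0.377,"tz":0,"rx":0,"ry":0,"rz":5,"claw":0.02},
    {"tx":0.02,"ty":-0.391,"tz":0,"rx":0,"ry":0,"rz":5.12,"claw":0.02},
    {"tx":0.02,"ty":-0.3946,"tz":0,"rx":0,"ry":0,"rz":5.12,"claw":0.02}
  ]
}}

```text
clock: 4.4
eef_pos: [540.9, -130.6, 117.3]
tool_rot: [-3.14, -0.001, 2.346]
force: [0.3, 1.5, -1.0]
width: 35.1
```

Call:
{"name": "apply_moves", "arguments": {
  "increments": [
    {"tx":0,"ty":0,"tz":0,"rx":0,"ry":0,"rz":0,"claw":0.02},
    {"tx":0,"ty":0,"tz":0,"rx":0,"ry":0,"rz":0,"claw":0.02}
  ]
}}

```text
clock: 4.6
eef_pos: [541.6, -126.7, 118.0]
tool_rot: [3.141, -0.002, 2.351]
force: [0.2, 0.2, -1.0]
width: 35.4
```

Call:
{"name": "apply_moves", "arguments": {
  "increments": [
    {"tx":0,"ty":0,"tz":-0.02,"rx":0,"ry":0,"rz":0,"claw":0.02},
    {"tx":0,"ty":0,"tz":-0.045,"rx":0,"ry":0,"rz":0,"claw":0.02},
    {"tx":0,"ty":0,"tz":-0.065,"rx":0,"ry":0,"rz":0,"claw":0.02},
    {"tx":0,"ty":0,"tz":-0.072,"rx":0,"ry":0,"rz":0,"claw":0.02},
    {"tx":0,"ty":0,"tz":-0.072,"rx":0,"ry":0,"rz":0,"claw":0.02},
    {"tx":0,"ty":0,"tz":-0.072,"rx":0,"ry":0,"rz":0,"claw":0.02}
  ]
}}

```text
clock: 5.2
eef_pos: [542.3, -128.4, 47.0]
tool_rot: [3.141, 0.001, 2.35]
force: [-0.7, -0.5, -0.4]
width: 35.2
```

```bash
python3 - <<'E'
from h import *
for i in range(4):
    im=get_image("side"); s=read_state(); print(s["eef_pos"],s["tool_rot"],s["width"])
cv2.imwrite("pics/s3.png",cv2.resize(im[200:400,330:580,::-1],None,fx=3,fy=3,interpolation=2))
E
```

```text
[ 542.51855953 -128.7687291    47.28649004] [3.14048980e+00 1.32925363e-03 2.34973368e+00] 35.062660273650536
[ 542.546555   -128.97881865   47.40273672] [3.14036022e+00 1.59058041e-03 2.34937587e+00] 34.71476699978228
[ 542.44439005 -129.1400579    47.38336305] [3.14046281e+00 1.55983466e-03 2.34922645e+00] 35.41744473459193
[ 542.32862452 -129.19748898   47.25593175] [3.14057301e+00 1.38357868e-03 2.34906780e+00] 35.287822054864094
```

View pics/s3.png

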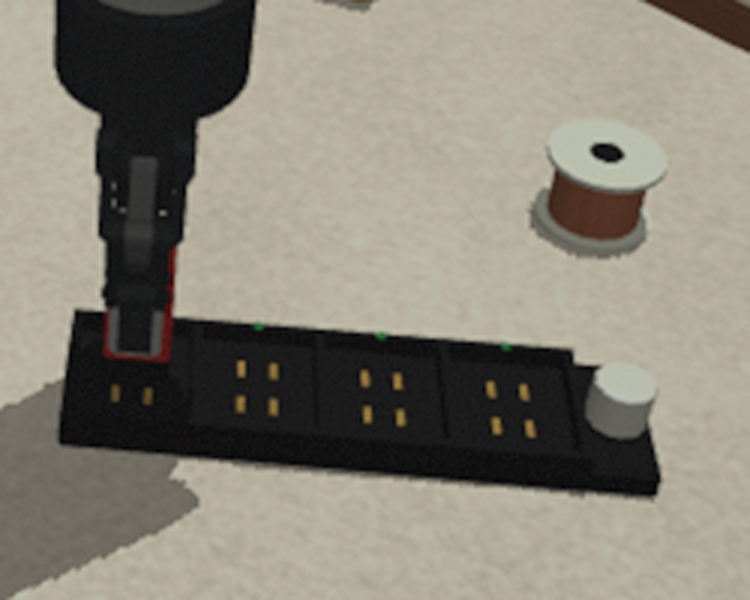

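Red hangs centred over the far bay. I'll lower it and release.

Call:
{"name": "apply_moves", "arguments": {
  "increments": [
    {"tx":0,"ty":0,"tz":-0.007,"rx":0,"ry":0,"rz":0,"claw":0.02},
    {"tx":0,"ty":0,"tz":-0.013,"rx":0,"ry":0,"rz":0,"claw":0.02},
    {"tx":0,"ty":0,"tz":-0.017,"rx":0,"ry":0,"rz":0,"claw":0.02},
    {"tx":0,"ty":0,"tz":-0.017,"rx":0,"ry":0,"rz":0,"claw":0.02},
    {"tx":0,"ty":0,"tz":-0.017,"rx":0,"ry":0,"rz":0,"claw":0.02}
  ]
}}

```text
clock: 5.9
eef_pos: [541.3, -129.2, 29.8]
tool_rot: [-3.141, -0.001, 2.349]
force: [-2.4, 0.3, 9.7]
width: 35.5
```

Call:
{"name": "apply_moves", "arguments": {
  "increments": [
    {"tx":0,"ty":0,"tz":0,"rx":0,"ry":0,"rz":0,"claw":0.04},
    {"tx":0,"ty":0,"tz":0,"rx":0,"ry":0,"rz":0,"claw":0.05},
    {"tx":0,"ty":0,"tz":0,"rx":0,"ry":0,"rz":0,"claw":0.07},
    {"tx":0,"ty":0,"tz":0,"rx":0,"ry":0,"rz":0,"claw":0.085},
    {"tx":0,"ty":0,"tz":0,"rx":0,"ry":0,"rz":0,"claw":0.085},
    {"tx":0,"ty":0,"tz":0,"rx":0,"ry":0,"rz":0,"claw":0.085},
    {"tx":0,"ty":0,"tz":0.02,"rx":0,"ry":0,"rz":0,"claw":0.085},
    {"tx":0,"ty":0,"tz":0.05,"rx":0,"ry":0,"rz":0,"claw":0.085},
    {"tx":0,"ty":0,"tz":0.085,"rx":0,"ry":0,"rz":0,"claw":0.085},
    {"tx":0,"ty":0,"tz":0.1,"rx":0,"ry":0,"rz":0,"claw":0.085}
  ]
}}

```text
clock: 6.9
eef_pos: [543.1, -129.5, 132.1]
tool_rot: [3.139, 0.003, 2.349]
force: [1.0, -0.5, -0.4]
width: 85.3
```

Call:
{"name": "apply_moves", "arguments": {
  "increments": [
    {"tx":0,"ty":0.02,"tz":0,"rx":0,"ry":0,"rz":-0.3,"claw":0.085},
    {"tx":0,"ty":0.06,"tz":0,"rx":0,"ry":0,"rz":-0.8,"claw":0.085},
    {"tx":-0.001,"ty":0.105,"tz":0,"rx":0,"ry":0,"rz":-1.5,"claw":0.085},
    {"tx":-0.001,"ty":0.15,"tz":0,"rx":0,"ry":0,"rz":-2.2,"claw":0.085},
    {"tx":-0.002,"ty":0.195,"tz":0,"rx":0,"ry":0,"rz":-2.9,"claw":0.085},
    {"tx":-0.002,"ty":0.24,"tz":0,"rx":0,"ry":0,"rz":-3.6,"claw":0.085},
    {"tx":-0.003,"ty":0.285,"tz":0,"rx":0,"ry":0,"rz":-4.3,"claw":0.085},
    {"tx":-0.003,"ty":0.32,"tz":0,"rx":0,"ry":0,"rz":-4.8,"claw":0.085},
    {"tx":-0.003,"ty":0.34,"tz":0,"rx":0,"ry":0,"rz":-5.12,"claw":0.085},
    {"tx":-0.003,"ty":0.3465,"tz":0,"rx":0,"ry":0,"rz":-5.12,"claw":0.085},
    {"tx":-0.003,"ty":0.3465,"tz":0,"rx":0,"ry":0,"rz":-5.12,"claw":0.085},
    {"tx":-0.003,"ty":0.3465,"tz":0,"rx":0,"ry":0,"rz":-5.12,"claw":0.085}
  ]
}}

```text
clock: 8.1
eef_pos: [538.8, 215.3, 129.3]
tool_rot: [-3.141, 0.001, 1.901]
force: [-0.2, -0.6, 0.4]
width: 84.8
```

```bash
python3 - <<'E'
from h import *
for i in range(3):
    im=get_image("top"); s=read_state(); print(s["eef_pos"],s["tool_rot"])
cv2.imwrite("pics/t4.png",np.vstack([cv2.resize(im[120:290,360:520,::-1],None,fx=3.5,fy=3.5,interpolation=2)]))
E
```

```text
[538.93652163 214.99049098 129.34420169] [-3.14109102e+00  1.14952255e-03  1.89983061e+00]
[538.99106281 215.03331691 129.3955743 ] [-3.14122757e+00  9.34472697e-04  1.89946239e+00]
[539.00276392 215.2845301  129.41841441] [-3.14135306e+00  7.07363589e-04  1.89957541e+00]
```

View pics/t4.png

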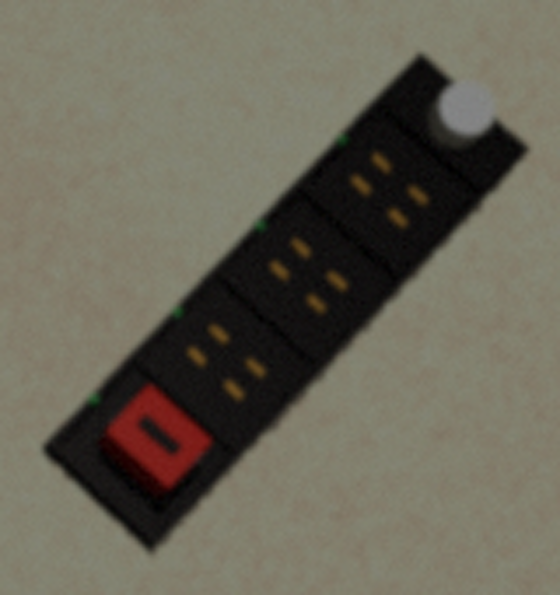

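Red stands square in the far bay, with its slot near (405,244) in the top image. Next, green.

Call:
{"name": "apply_moves", "arguments": {
  "increments": [
    {"tx":0,"ty":0.001,"tz":-0.03,"rx":0,"ry":0,"rz":0,"claw":0.085},
    {"tx":0,"ty":0.001,"tz":-0.065,"rx":0,"ry":0,"rz":0,"claw":0.085},
    {"tx":0,"ty":0.001,"tz":-0.09,"rx":0,"ry":0,"rz":0,"claw":0.085},
    {"tx":0,"ty":0.001,"tz":-0.101,"rx":0,"ry":0,"rz":0,"claw":0.085},
    {"tx":0,"ty":0.001,"tz":-0.101,"rx":0,"ry":0,"rz":0,"claw":0.07},
    {"tx":0,"ty":0.001,"tz":-0.101,"rx":0,"ry":0,"rz":0,"claw":0.055},
    {"tx":0,"ty":0.001,"tz":-0.101,"rx":0,"ry":0,"rz":0,"claw":0.045},
    {"tx":0,"ty":0.001,"tz":-0.101,"rx":0,"ry":0,"rz":0,"claw":0.038},
    {"tx":0,"ty":0.001,"tz":-0.101,"rx":0,"ry":0,"rz":0,"claw":0.03},
    {"tx":0,"ty":0.001,"tz":-0.101,"rx":0,"ry":0,"rz":0,"claw":0.02},
    {"tx":0,"ty":0.001,"tz":-0.101,"rx":0,"ry":0,"rz":0,"claw":0.02},
    {"tx":0,"ty":0.001,"tz":-0.101,"rx":0,"ry":0,"rz":0,"claw":0.02}
  ]
}}

```text
clock: 9.45
eef_pos: [539.6, 218.7, 29.7]
tool_rot: [3.139, -0.0, 1.902]
force: [-0.4, -0.7, 6.3]
width: 35.3
```

Call:
{"name": "apply_moves", "arguments": {
  "increments": [
    {"tx":0,"ty":0,"tz":0.01,"rx":0,"ry":0,"rz":0,"claw":0.02},
    {"tx":0,"ty":0,"tz":0.03,"rx":0,"ry":0,"rz":0,"claw":0.02},
    {"tx":0,"ty":0,"tz":0.055,"rx":0,"ry":0,"rz":0,"claw":0.02},
    {"tx":0,"ty":0,"tz":0.08,"rx":0,"ry":0,"rz":0,"claw":0.02},
    {"tx":0,"ty":0,"tz":0.09,"rx":0,"ry":0,"rz":0,"claw":0.02},
    {"tx":0,"ty":0,"tz":0.09,"rx":0,"ry":0,"rz":0,"claw":0.02}
  ]
}}

```text
clock: 10.05
eef_pos: [539.6, 218.9, 120.0]
tool_rot: [3.138, -0.0, 1.902]
force: [0.2, -0.9, -0.8]
width: 35.1
```

```bash
python3 - <<'E'
from h import *
im=get_image("top"); s=read_state(); print(s["eef_pos"],s["tool_rot"])
print(cast("top",[405.4,244.3],62))
cv2.imwrite("pics/s5.png",cv2.resize(get_image("side")[60:260,120:340,::-1],None,fx=3,fy=3,interpolation=2))
E
```

```text
[538.69484482 218.52429282 118.69282372] [ 3.14068092e+00 -2.25209207e-04  1.90238755e+00]
[[ 542.23010203 -130.2328221    62.        ]]
```

View pics/s5.png

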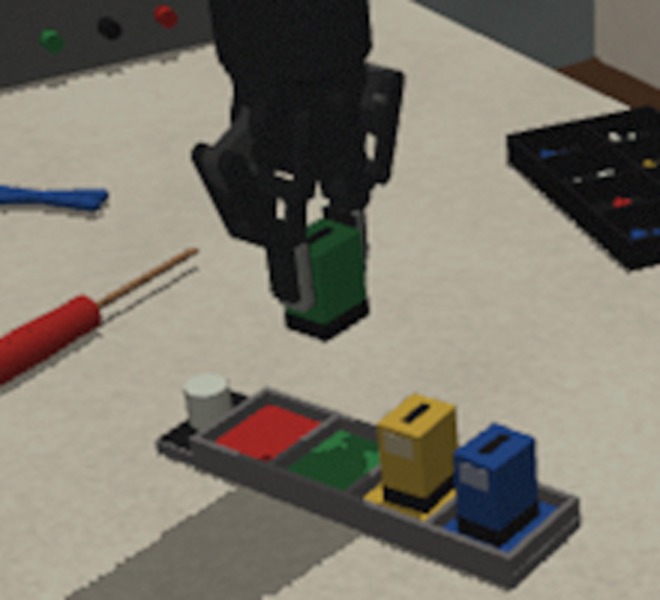

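Green is held upright. It goes to the second bay from the far end at (580.5, -167.3).

Call:
{"name": "apply_moves", "arguments": {
  "increments": [
    {"tx":0.002,"ty":-0.015,"tz":0,"rx":0,"ry":0,"rz":0.2,"claw":0.02},
    {"tx":0.005,"ty":-0.045,"tz":0,"rx":0,"ry":0,"rz":0.6,"claw":0.02},
    {"tx":0.009,"ty":-0.085,"tz":0,"rx":0,"ry":0,"rz":1.1,"claw":0.02},
    {"tx":0.014,"ty":-0.13,"tz":0,"rx":0,"ry":0,"rz":1.7,"claw":0.02},
    {"tx":0.019,"ty":-0.175,"tz":0,"rx":0,"ry":0,"rz":2.3,"claw":0.02},
    {"tx":0.023,"ty":-0.22,"tz":0,"rx":0,"ry":0,"rz":2.9,"claw":0.02},
    {"tx":0.028,"ty":-0.265,"tz":0,"rx":0,"ry":0,"rz":3.5,"claw":0.02},
    {"tx":0.032,"ty":-0.305,"tz":0,"rx":0,"ry":0,"rz":4.1,"claw":0.02},
    {"tx":0.036,"ty":-0.34,"tz":0,"rx":0,"ry":0,"rz":4.6,"claw":0.02},
    {"tx":0.039,"ty":-0.367,"tz":0,"rx":0,"ry":0,"rz":5,"claw":0.02},
    {"tx":0.04,"ty":-0.381,"tz":0,"rx":0,"ry":0,"rz":5.12,"claw":0.02},
    {"tx":0.0406,"ty":-0.3852,"tz":0,"rx":0,"ry":0,"rz":5.12,"claw":0.02}
  ]
}}

```text
clock: 11.35
eef_pos: [578.2, -168.5, 117.1]
tool_rot: [-3.14, -0.002, 2.346]
force: [-0.4, -0.4, -0.7]
width: 35.8
```

Call:
{"name": "apply_moves", "arguments": {
  "increments": [
    {"tx":0,"ty":0,"tz":0,"rx":0,"ry":0,"rz":0,"claw":0.02},
    {"tx":0,"ty":0,"tz":-0.02,"rx":0,"ry":0,"rz":0,"claw":0.02},
    {"tx":0,"ty":0,"tz":-0.045,"rx":0,"ry":0,"rz":0,"claw":0.02},
    {"tx":0,"ty":0,"tz":-0.065,"rx":0,"ry":0,"rz":0,"claw":0.02},
    {"tx":0,"ty":0,"tz":-0.072,"rx":0,"ry":0,"rz":0,"claw":0.02},
    {"tx":0,"ty":0,"tz":-0.072,"rx":0,"ry":0,"rz":0,"claw":0.02},
    {"tx":0,"ty":0,"tz":-0.072,"rx":0,"ry":0,"rz":0,"claw":0.02},
    {"tx":0,"ty":0,"tz":-0.072,"rx":0,"ry":0,"rz":0,"claw":0.02},
    {"tx":0,"ty":0,"tz":-0.072,"rx":0,"ry":0,"rz":0,"claw":0.02}
  ]
}}

```text
clock: 12.25
eef_pos: [580.0, -166.9, 47.3]
tool_rot: [3.141, 0.001, 2.349]
force: [-0.3, 0.1, -1.2]
width: 35.5
```

Call:
{"name": "apply_moves", "arguments": {
  "increments": [
    {"tx":0,"ty":0,"tz":-0.007,"rx":0,"ry":0,"rz":0,"claw":0.02},
    {"tx":0,"ty":0,"tz":-0.013,"rx":0,"ry":0,"rz":0,"claw":0.02},
    {"tx":0,"ty":0,"tz":-0.017,"rx":0,"ry":0,"rz":0,"claw":0.02},
    {"tx":0,"ty":0,"tz":-0.017,"rx":0,"ry":0,"rz":0,"claw":0.02},
    {"tx":0,"ty":0,"tz":-0.017,"rx":0,"ry":0,"rz":0,"claw":0.02}
  ]
}}

```text
clock: 12.75
eef_pos: [578.8, -166.9, 29.7]
tool_rot: [-3.141, -0.001, 2.349]
force: [-2.2, 0.1, 7.3]
width: 35.3
```

Call:
{"name": "apply_moves", "arguments": {
  "increments": [
    {"tx":0,"ty":0,"tz":0,"rx":0,"ry":0,"rz":0,"claw":0.04},
    {"tx":0,"ty":0,"tz":0,"rx":0,"ry":0,"rz":0,"claw":0.05},
    {"tx":0,"ty":0,"tz":0,"rx":0,"ry":0,"rz":0,"claw":0.07},
    {"tx":0,"ty":0,"tz":0,"rx":0,"ry":0,"rz":0,"claw":0.085},
    {"tx":0,"ty":0,"tz":0,"rx":0,"ry":0,"rz":0,"claw":0.085},
    {"tx":0,"ty":0,"tz":0,"rx":0,"ry":0,"rz":0,"claw":0.085},
    {"tx":0,"ty":0,"tz":0.02,"rx":0,"ry":0,"rz":0,"claw":0.085},
    {"tx":0,"ty":0,"tz":0.05,"rx":0,"ry":0,"rz":0,"claw":0.085},
    {"tx":0,"ty":0,"tz":0.085,"rx":0,"ry":0,"rz":0,"claw":0.085},
    {"tx":0,"ty":0,"tz":0.1,"rx":0,"ry":0,"rz":0,"claw":0.085}
  ]
}}

```text
clock: 13.75
eef_pos: [580.9, -167.3, 132.4]
tool_rot: [3.139, 0.004, 2.349]
force: [0.7, -0.5, 0.3]
width: 85.2
```

Call:
{"name": "apply_moves", "arguments": {
  "increments": [
    {"tx":-0.001,"ty":0.02,"tz":0,"rx":0,"ry":0,"rz":-0.3,"claw":0.085},
    {"tx":-0.003,"ty":0.06,"tz":0,"rx":0,"ry":0,"rz":-0.8,"claw":0.085},
    {"tx":-0.006,"ty":0.105,"tz":0,"rx":0,"ry":0,"rz":-1.5,"claw":0.085},
    {"tx":-0.01,"ty":0.15,"tz":0,"rx":0,"ry":0,"rz":-2.2,"claw":0.085},
    {"tx":-0.013,"ty":0.195,"tz":0,"rx":0,"ry":0,"rz":-2.9,"claw":0.085},
    {"tx":-0.016,"ty":0.24,"tz":0,"rx":0,"ry":0,"rz":-3.6,"claw":0.085},
    {"tx":-0.019,"ty":0.28,"tz":0,"rx":0,"ry":0,"rz":-4.3,"claw":0.085},
    {"tx":-0.021,"ty":0.31,"tz":0,"rx":0,"ry":0,"rz":-4.8,"claw":0.085},
    {"tx":-0.0226,"ty":0.327,"tz":0,"rx":0,"ry":0,"rz":-5.12,"claw":0.085},
    {"tx":-0.0226,"ty":0.3315,"tz":0,"rx":0,"ry":0,"rz":-5.12,"claw":0.085},
    {"tx":-0.0226,"ty":0.3315,"tz":0,"rx":0,"ry":0,"rz":-5.12,"claw":0.085},
    {"tx":-0.0226,"ty":0.3315,"tz":0,"rx":0,"ry":0,"rz":-5.12,"claw":0.085}
  ]
}}

```text
clock: 14.95
eef_pos: [556.9, 162.8, 129.3]
tool_rot: [-3.141, 0.001, 1.901]
force: [0.0, -0.3, -0.5]
width: 84.8
```

Call:
{"name": "apply_moves", "arguments": {
  "increments": [
    {"tx":0,"ty":0,"tz":-0.03,"rx":0,"ry":0,"rz":0,"claw":0.085},
    {"tx":0,"ty":0,"tz":-0.065,"rx":0,"ry":0,"rz":0,"claw":0.085},
    {"tx":0,"ty":0,"tz":-0.09,"rx":0,"ry":0,"rz":0,"claw":0.085},
    {"tx":0,"ty":0,"tz":-0.101,"rx":0,"ry":0,"rz":0,"claw":0.085},
    {"tx":0,"ty":0,"tz":-0.101,"rx":0,"ry":0,"rz":0,"claw":0.07},
    {"tx":0,"ty":0,"tz":-0.101,"rx":0,"ry":0,"rz":0,"claw":0.055},
    {"tx":0,"ty":0,"tz":-0.101,"rx":0,"ry":0,"rz":0,"claw":0.045},
    {"tx":0,"ty":0,"tz":-0.101,"rx":0,"ry":0,"rz":0,"claw":0.038},
    {"tx":0,"ty":0,"tz":-0.101,"rx":0,"ry":0,"rz":0,"claw":0.03},
    {"tx":0,"ty":0,"tz":-0.101,"rx":0,"ry":0,"rz":0,"claw":0.02},
    {"tx":0,"ty":0,"tz":-0.101,"rx":0,"ry":0,"rz":0,"claw":0.02},
    {"tx":0,"ty":0,"tz":-0.101,"rx":0,"ry":0,"rz":0,"claw":0.02}
  ]
}}

```text
clock: 16.15
eef_pos: [557.5, 164.9, 29.9]
tool_rot: [3.139, 0.0, 1.902]
force: [-1.4, -1.1, 5.6]
width: 36.1
```

Call:
{"name": "apply_moves", "arguments": {
  "increments": [
    {"tx":0,"ty":0,"tz":0.01,"rx":0,"ry":0,"rz":0,"claw":0.02},
    {"tx":0,"ty":0,"tz":0.03,"rx":0,"ry":0,"rz":0,"claw":0.02},
    {"tx":0,"ty":0,"tz":0.055,"rx":0,"ry":0,"rz":0,"claw":0.02},
    {"tx":0,"ty":0,"tz":0.08,"rx":0,"ry":0,"rz":0,"claw":0.02},
    {"tx":0,"ty":0,"tz":0.09,"rx":0,"ry":0,"rz":0,"claw":0.02},
    {"tx":0,"ty":0,"tz":0.09,"rx":0,"ry":0,"rz":0,"claw":0.02},
    {"tx":0,"ty":0,"tz":0.09,"rx":0,"ry":0,"rz":0,"claw":0.02}
  ]
}}

```text
clock: 16.85
eef_pos: [556.1, 164.6, 117.9]
tool_rot: [-3.141, -0.0, 1.902]
force: [0.8, -0.2, -0.8]
width: 35.9
```

```bash
python3 - <<'E'
from h import *
a=get_image("side")[60:360,120:560,::-1]; s=read_state(); print(s["eef_pos"],s["tool_rot"])
cv2.imwrite("pics/s6.png",cv2.resize(a,None,fx=1.8,fy=1.8,interpolation=2))
E
```

```text
[555.7946988  164.52297959 117.38430125] [-3.13974905e+00 -1.51890699e-04  1.90236061e+00]
```

View pics/s6.png

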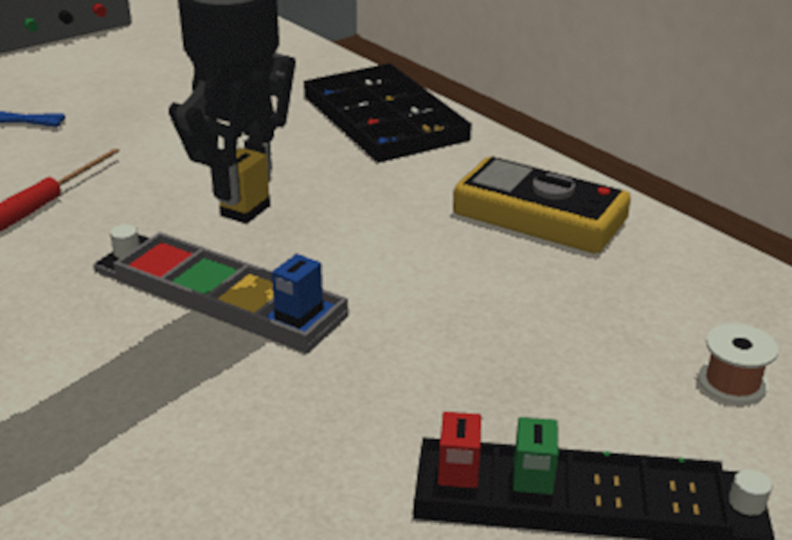

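Red and green stand upright in the two far bays, and yellow is held upright. Yellow goes to (618.5, -205.7).

Call:
{"name": "apply_moves", "arguments": {
  "increments": [
    {"tx":0.002,"ty":-0.015,"tz":0,"rx":0,"ry":0,"rz":0.2,"claw":0.02},
    {"tx":0.007,"ty":-0.045,"tz":0,"rx":0,"ry":0,"rz":0.6,"claw":0.02},
    {"tx":0.014,"ty":-0.085,"tz":0,"rx":0,"ry":0,"rz":1.1,"claw":0.02},
    {"tx":0.021,"ty":-0.13,"tz":0,"rx":0,"ry":0,"rz":1.7,"claw":0.02},
    {"tx":0.029,"ty":-0.175,"tz":0,"rx":0,"ry":0,"rz":2.3,"claw":0.02},
    {"tx":0.036,"ty":-0.22,"tz":0,"rx":0,"ry":0,"rz":2.9,"claw":0.02},
    {"tx":0.043,"ty":-0.26,"tz":0,"rx":0,"ry":0,"rz":3.5,"claw":0.02},
    {"tx":0.049,"ty":-0.298,"tz":0,"rx":0,"ry":0,"rz":4.1,"claw":0.02},
    {"tx":0.055,"ty":-0.331,"tz":0,"rx":0,"ry":0,"rz":4.6,"claw":0.02},
    {"tx":0.059,"ty":-0.355,"tz":0,"rx":0,"ry":0,"rz":5,"claw":0.02},
    {"tx":0.061,"ty":-0.367,"tz":0,"rx":0,"ry":0,"rz":5.12,"claw":0.02},
    {"tx":0.0611,"ty":-0.3705,"tz":0,"rx":0,"ry":0,"rz":5.12,"claw":0.02}
  ]
}}

```text
clock: 18.1
eef_pos: [616.9, -207.1, 117.0]
tool_rot: [-3.141, -0.002, 2.346]
force: [-0.7, 0.1, -0.6]
width: 35.9
```

Call:
{"name": "apply_moves", "arguments": {
  "increments": [
    {"tx":0,"ty":0,"tz":0,"rx":0,"ry":0,"rz":0,"claw":0.02},
    {"tx":0,"ty":0,"tz":-0.02,"rx":0,"ry":0,"rz":0,"claw":0.02},
    {"tx":0,"ty":0,"tz":-0.045,"rx":0,"ry":0,"rz":0,"claw":0.02},
    {"tx":0,"ty":0,"tz":-0.065,"rx":0,"ry":0,"rz":0,"claw":0.02},
    {"tx":0,"ty":0,"tz":-0.072,"rx":0,"ry":0,"rz":0,"claw":0.02},
    {"tx":0,"ty":0,"tz":-0.072,"rx":0,"ry":0,"rz":0,"claw":0.02},
    {"tx":0,"ty":0,"tz":-0.072,"rx":0,"ry":0,"rz":0,"claw":0.02},
    {"tx":0,"ty":0,"tz":-0.072,"rx":0,"ry":0,"rz":0,"claw":0.02},
    {"tx":0,"ty":0,"tz":-0.072,"rx":0,"ry":0,"rz":0,"claw":0.02}
  ]
}}

```text
clock: 19.0
eef_pos: [618.5, -206.0, 47.5]
tool_rot: [3.141, 0.002, 2.349]
force: [0.1, 1.1, -1.2]
width: 35.7
```

Call:
{"name": "apply_moves", "arguments": {
  "increments": [
    {"tx":0,"ty":0,"tz":-0.007,"rx":0,"ry":0,"rz":0,"claw":0.02},
    {"tx":0,"ty":0,"tz":-0.013,"rx":0,"ry":0,"rz":0,"claw":0.02},
    {"tx":0,"ty":0,"tz":-0.017,"rx":0,"ry":0,"rz":0,"claw":0.02},
    {"tx":0,"ty":0,"tz":-0.017,"rx":0,"ry":0,"rz":0,"claw":0.02},
    {"tx":0,"ty":0,"tz":-0.017,"rx":0,"ry":0,"rz":0,"claw":0.02}
  ]
}}

```text
clock: 19.5
eef_pos: [617.3, -205.8, 29.9]
tool_rot: [-3.141, -0.001, 2.349]
force: [-2.8, 0.2, 8.1]
width: 35.4
```

Call:
{"name": "apply_moves", "arguments": {
  "increments": [
    {"tx":0,"ty":0,"tz":0,"rx":0,"ry":0,"rz":0,"claw":0.04},
    {"tx":0,"ty":0,"tz":0,"rx":0,"ry":0,"rz":0,"claw":0.05},
    {"tx":0,"ty":0,"tz":0,"rx":0,"ry":0,"rz":0,"claw":0.07},
    {"tx":0,"ty":0,"tz":0,"rx":0,"ry":0,"rz":0,"claw":0.085},
    {"tx":0,"ty":0,"tz":0,"rx":0,"ry":0,"rz":0,"claw":0.085},
    {"tx":0,"ty":0,"tz":0,"rx":0,"ry":0,"rz":0,"claw":0.085},
    {"tx":0,"ty":0,"tz":0.02,"rx":0,"ry":0,"rz":0,"claw":0.085},
    {"tx":0,"ty":0,"tz":0.05,"rx":0,"ry":0,"rz":0,"claw":0.085},
    {"tx":0,"ty":0,"tz":0.085,"rx":0,"ry":0,"rz":0,"claw":0.085},
    {"tx":0,"ty":0,"tz":0.1,"rx":0,"ry":0,"rz":0,"claw":0.085}
  ]
}}

```text
clock: 20.5
eef_pos: [619.5, -206.5, 132.5]
tool_rot: [3.139, 0.004, 2.349]
force: [-0.5, 0.0, 0.1]
width: 85.1
```

Call:
{"name": "apply_moves", "arguments": {
  "increments": [
    {"tx":-0.003,"ty":0.02,"tz":0,"rx":0,"ry":0,"rz":-0.3,"claw":0.085},
    {"tx":-0.009,"ty":0.06,"tz":0,"rx":0,"ry":0,"rz":-0.8,"claw":0.085},
    {"tx":-0.015,"ty":0.105,"tz":0,"rx":0,"ry":0,"rz":-1.5,"claw":0.085},
    {"tx":-0.022,"ty":0.15,"tz":0,"rx":0,"ry":0,"rz":-2.2,"claw":0.085},
    {"tx":-0.028,"ty":0.195,"tz":0,"rx":0,"ry":0,"rz":-2.9,"claw":0.085},
    {"tx":-0.035,"ty":0.24,"tz":0,"rx":0,"ry":0,"rz":-3.6,"claw":0.085},
    {"tx":-0.04,"ty":0.275,"tz":0,"rx":0,"ry":0,"rz":-4.3,"claw":0.085},
    {"tx":-0.044,"ty":0.302,"tz":0,"rx":0,"ry":0,"rz":-4.8,"claw":0.085},
    {"tx":-0.046,"ty":0.316,"tz":0,"rx":0,"ry":0,"rz":-5.12,"claw":0.085},
    {"tx":-0.0463,"ty":0.32,"tz":0,"rx":0,"ry":0,"rz":-5.12,"claw":0.085},
    {"tx":-0.0463,"ty":0.32,"tz":0,"rx":0,"ry":0,"rz":-5.12,"claw":0.085},
    {"tx":-0.0463,"ty":0.32,"tz":0,"rx":0,"ry":0,"rz":-5.12,"claw":0.085}
  ]
}}

```text
clock: 21.7
eef_pos: [571.7, 112.5, 129.2]
tool_rot: [-3.141, 0.001, 1.901]
force: [-0.2, -0.9, 0.7]
width: 85.1
```

Call:
{"name": "apply_moves", "arguments": {
  "increments": [
    {"tx":0,"ty":0,"tz":-0.03,"rx":0,"ry":0,"rz":0,"claw":0.085},
    {"tx":0,"ty":0,"tz":-0.065,"rx":0,"ry":0,"rz":0,"claw":0.085},
    {"tx":0,"ty":0,"tz":-0.09,"rx":0,"ry":0,"rz":0,"claw":0.085},
    {"tx":0,"ty":0,"tz":-0.101,"rx":0,"ry":0,"rz":0,"claw":0.085},
    {"tx":0,"ty":0,"tz":-0.101,"rx":0,"ry":0,"rz":0,"claw":0.07},
    {"tx":0,"ty":0,"tz":-0.101,"rx":0,"ry":0,"rz":0,"claw":0.055},
    {"tx":0,"ty":0,"tz":-0.101,"rx":0,"ry":0,"rz":0,"claw":0.045},
    {"tx":0,"ty":0,"tz":-0.101,"rx":0,"ry":0,"rz":0,"claw":0.038},
    {"tx":0,"ty":0,"tz":-0.101,"rx":0,"ry":0,"rz":0,"claw":0.03},
    {"tx":0,"ty":0,"tz":-0.101,"rx":0,"ry":0,"rz":0,"claw":0.02},
    {"tx":0,"ty":0,"tz":-0.101,"rx":0,"ry":0,"rz":0,"claw":0.02},
    {"tx":0,"ty":0,"tz":-0.101,"rx":0,"ry":0,"rz":0,"claw":0.02}
  ]
}}

```text
clock: 22.9
eef_pos: [572.5, 114.3, 29.8]
tool_rot: [3.139, 0.0, 1.902]
force: [-0.2, -0.2, 5.6]
width: 35.6
```

Call:
{"name": "apply_moves", "arguments": {
  "increments": [
    {"tx":0,"ty":0,"tz":0.01,"rx":0,"ry":0,"rz":0,"claw":0.02},
    {"tx":0,"ty":0,"tz":0.03,"rx":0,"ry":0,"rz":0,"claw":0.02},
    {"tx":0,"ty":0,"tz":0.055,"rx":0,"ry":0,"rz":0,"claw":0.02},
    {"tx":0,"ty":0,"tz":0.08,"rx":0,"ry":0,"rz":0,"claw":0.02},
    {"tx":0,"ty":0,"tz":0.09,"rx":0,"ry":0,"rz":0,"claw":0.02},
    {"tx":0,"ty":0,"tz":0.09,"rx":0,"ry":0,"rz":0,"claw":0.02},
    {"tx":0,"ty":0,"tz":0.09,"rx":0,"ry":0,"rz":0,"claw":0.02}
  ]
}}

```text
clock: 23.6
eef_pos: [570.8, 114.2, 117.8]
tool_rot: [-3.141, -0.0, 1.902]
force: [0.3, 0.2, -0.8]
width: 35.0
```

```bash
python3 - <<'E'
from h import *
a=get_image("side")[60:360,120:560,::-1]; s=read_state(); print(s["eef_pos"],s["tool_rot"])
cv2.imwrite("pics/s7.png",cv2.resize(a,None,fx=1.8,fy=1.8,interpolation=2))
E
```

```text
[570.51928213 114.09627447 117.31939842] [-3.13962118e+00 -3.55019490e-04  1.90233119e+00]
```

View pics/s7.png

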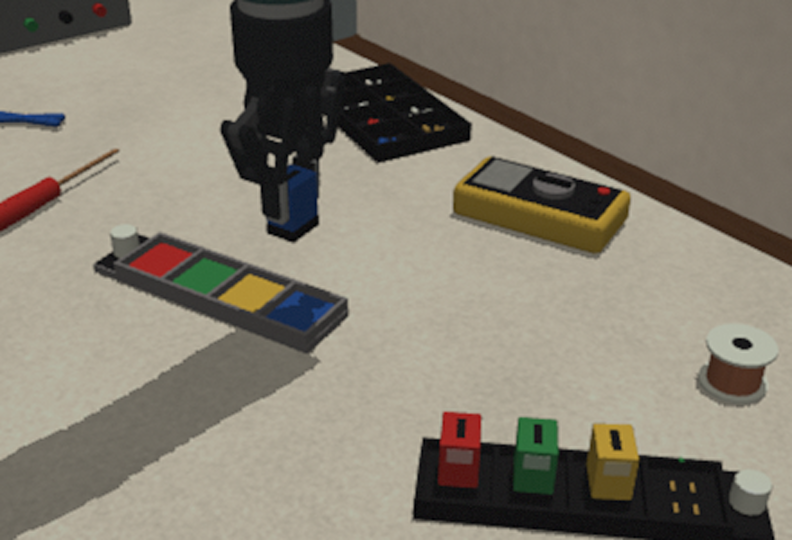

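Yellow is placed and blue is held upright. Blue goes to the bay beside the post at (656.4, -244.2).

Call:
{"name": "apply_moves", "arguments": {
  "increments": [
    {"tx":0.003,"ty":-0.015,"tz":0,"rx":0,"ry":0,"rz":0.2,"claw":0.02},
    {"tx":0.01,"ty":-0.043,"tz":0,"rx":0,"ry":0,"rz":0.6,"claw":0.02},
    {"tx":0.019,"ty":-0.082,"tz":0,"rx":0,"ry":0,"rz":1.1,"claw":0.02},
    {"tx":0.029,"ty":-0.125,"tz":0,"rx":0,"ry":0,"rz":1.7,"claw":0.02},
    {"tx":0.04,"ty":-0.168,"tz":0,"rx":0,"ry":0,"rz":2.3,"claw":0.02},
    {"tx":0.05,"ty":-0.211,"tz":0,"rx":0,"ry":0,"rz":2.9,"claw":0.02},
    {"tx":0.059,"ty":-0.251,"tz":0,"rx":0,"ry":0,"rz":3.5,"claw":0.02},
    {"tx":0.068,"ty":-0.288,"tz":0,"rx":0,"ry":0,"rz":4.1,"claw":0.02},
    {"tx":0.075,"ty":-0.32,"tz":0,"rx":0,"ry":0,"rz":4.6,"claw":0.02},
    {"tx":0.081,"ty":-0.343,"tz":0,"rx":0,"ry":0,"rz":5,"claw":0.02},
    {"tx":0.084,"ty":-0.355,"tz":0,"rx":0,"ry":0,"rz":5.12,"claw":0.02},
    {"tx":0.0843,"ty":-0.3585,"tz":0,"rx":0,"ry":0,"rz":5.12,"claw":0.02}
  ]
}}

```text
clock: 24.85
eef_pos: [654.9, -245.7, 116.8]
tool_rot: [-3.14, -0.002, 2.347]
force: [0.2, -0.5, -1.4]
width: 35.3
```

Call:
{"name": "apply_moves", "arguments": {
  "increments": [
    {"tx":0,"ty":0,"tz":0,"rx":0,"ry":0,"rz":0,"claw":0.02},
    {"tx":0,"ty":0,"tz":-0.02,"rx":0,"ry":0,"rz":0,"claw":0.02},
    {"tx":0,"ty":0,"tz":-0.045,"rx":0,"ry":0,"rz":0,"claw":0.02},
    {"tx":0,"ty":0,"tz":-0.065,"rx":0,"ry":0,"rz":0,"claw":0.02},
    {"tx":0,"ty":0,"tz":-0.072,"rx":0,"ry":0,"rz":0,"claw":0.02},
    {"tx":0,"ty":0,"tz":-0.072,"rx":0,"ry":0,"rz":0,"claw":0.02},
    {"tx":0,"ty":0,"tz":-0.072,"rx":0,"ry":0,"rz":0,"claw":0.02},
    {"tx":0,"ty":0,"tz":-0.072,"rx":0,"ry":0,"rz":0,"claw":0.02},
    {"tx":0,"ty":0,"tz":-0.072,"rx":0,"ry":0,"rz":0,"claw":0.02}
  ]
}}

```text
clock: 25.75
eef_pos: [656.5, -244.5, 47.6]
tool_rot: [3.141, 0.002, 2.349]
force: [1.0, -0.5, -1.1]
width: 35.0
```

Next I release blue, lift, and back away to the left for a clear view.

Call:
{"name": "apply_moves", "arguments": {
  "increments": [
    {"tx":0,"ty":0,"tz":-0.007,"rx":0,"ry":0,"rz":0,"claw":0.02},
    {"tx":0,"ty":0,"tz":-0.013,"rx":0,"ry":0,"rz":0,"claw":0.02},
    {"tx":0,"ty":0,"tz":-0.017,"rx":0,"ry":0,"rz":0,"claw":0.02},
    {"tx":0,"ty":0,"tz":-0.017,"rx":0,"ry":0,"rz":0,"claw":0.02},
    {"tx":0,"ty":0,"tz":-0.017,"rx":0,"ry":0,"rz":0,"claw":0.02}
  ]
}}

```text
clock: 26.25
eef_pos: [655.3, -244.3, 29.9]
tool_rot: [-3.141, -0.001, 2.349]
force: [-2.9, 1.0, 6.6]
width: 35.2
```

Call:
{"name": "apply_moves", "arguments": {
  "increments": [
    {"tx":0,"ty":0,"tz":0,"rx":0,"ry":0,"rz":0,"claw":0.04},
    {"tx":0,"ty":0,"tz":0,"rx":0,"ry":0,"rz":0,"claw":0.05},
    {"tx":0,"ty":0,"tz":0,"rx":0,"ry":0,"rz":0,"claw":0.07},
    {"tx":0,"ty":0,"tz":0,"rx":0,"ry":0,"rz":0,"claw":0.085},
    {"tx":0,"ty":0,"tz":0,"rx":0,"ry":0,"rz":0,"claw":0.085},
    {"tx":0,"ty":0,"tz":0,"rx":0,"ry":0,"rz":0,"claw":0.085},
    {"tx":0,"ty":0,"tz":0.02,"rx":0,"ry":0,"rz":0,"claw":0.085},
    {"tx":0,"ty":0,"tz":0.05,"rx":0,"ry":0,"rz":0,"claw":0.085},
    {"tx":0,"ty":0,"tz":0.085,"rx":0,"ry":0,"rz":0,"claw":0.085},
    {"tx":0,"ty":0,"tz":0.12,"rx":0,"ry":0,"rz":0,"claw":0.085}
  ]
}}

```text
clock: 27.25
eef_pos: [655.5, -244.3, 150.3]
tool_rot: [-3.141, -0.001, 2.349]
force: [0.9, -0.7, -0.2]
width: 84.9
```

Call:
{"name": "apply_moves", "arguments": {
  "increments": [
    {"tx":-0.003,"ty":0.02,"tz":0,"rx":0,"ry":0,"rz":-0.3,"claw":0.085},
    {"tx":-0.009,"ty":0.06,"tz":0,"rx":0,"ry":0,"rz":-0.8,"claw":0.085},
    {"tx":-0.015,"ty":0.105,"tz":0,"rx":0,"ry":0,"rz":-1.5,"claw":0.085},
    {"tx":-0.022,"ty":0.15,"tz":0,"rx":0,"ry":0,"rz":-2.2,"claw":0.085},
    {"tx":-0.028,"ty":0.195,"tz":0,"rx":0,"ry":0,"rz":-2.9,"claw":0.085},
    {"tx":-0.035,"ty":0.24,"tz":0,"rx":0,"ry":0,"rz":-3.6,"claw":0.085},
    {"tx":-0.04,"ty":0.28,"tz":0,"rx":0,"ry":0,"rz":-4.3,"claw":0.085},
    {"tx":-0.044,"ty":0.325,"tz":0,"rx":0,"ry":0,"rz":-4.8,"claw":0.085},
    {"tx":-0.05,"ty":0.365,"tz":0,"rx":0,"ry":0,"rz":-5.12,"claw":0.085},
    {"tx":-0.055,"ty":0.39,"tz":0,"rx":0,"ry":0,"rz":-5.12,"claw":0.085},
    {"tx":-0.055,"ty":0.4,"tz":0,"rx":0,"ry":0,"rz":-5.12,"claw":0.085},
    {"tx":-0.055,"ty":0.4,"tz":0,"rx":0,"ry":0,"rz":-5.12,"claw":0.085}
  ]
}}

```text
clock: 28.45
eef_pos: [600.8, 157.1, 149.3]
tool_rot: [3.141, -0.0, 1.905]
force: [-0.6, -0.2, -0.8]
width: 84.9
```

```bash
python3 - <<'E'
from h import *
np.set_printoptions(precision=1,suppress=True)
ims={n:get_image(n)[:,:,::-1].copy() for n in("top","side")}
u=np.array([.702,-.712]); v=np.array([.712,.702]); c0=np.array([599.5,-186.5])
for n,(a,b,c,d) in(("top",(360,120,520,290)),("side",(340,260,560,370))):
    hsv=cv2.cvtColor(ims[n],cv2.COLOR_BGR2HSV).astype(int); H,S,V=[hsv[:,:,i] for i in range(3)]
    for nm,(h0,h1) in dict(red=(-1,8),green=(45,85),yellow=(18,34),blue=(100,125)).items():
        m=np.zeros(H.shape,np.uint8); m[b:d,a:c]=((H>=h0)&(H<h1)&(S>100)&(V>50))[b:d,a:c]
        cs,hr=cv2.findContours(m,cv2.RETR_CCOMP,cv2.CHAIN_APPROX_NONE)
        for k,q in enumerate(cs):
            M=cv2.moments(q)
            if hr[0][k][3]>=0 and M["m00"]>5:
                p=(M["m10"]/M["m00"],M["m01"]/M["m00"]); w=cast(n,p,62)[0,:2]; print(n,nm,np.array(p),M["m00"],w,"along",(w-c0)@u,"across",(w-c0)@v)
A=cv2.resize(ims["top"][120:290,360:520],None,fx=3,fy=3,interpolation=2)
B=cv2.resize(ims["side"][250:380,340:560],None,fx=3,fy=3,interpolation=2)
cv2.imwrite("pics/t8.png",A); cv2.imwrite("pics/s8.png",B)
s=read_state(); print(s["eef_pos"],s["clock"])
E
```

```text
top red [405.  244.1] 40.5 [ 542.6 -129.7] along -80.38187054360459 across -0.6886891170759932
top green [429.8 217.8] 54.5 [ 580.4 -167.8] along -26.708914156640443 across -0.4717482953731693
top yellow [454.1 191.9] 42.0 [ 618.  -205.7] along 26.633027314284856 across -0.26934966911346314
top blue [478.6 165.8] 60.5 [ 656.4 -244. ] along 80.89173222079773 across 0.09861193140970653
side red [374.7 313.1] 115.5 [ 520.8 -150.4] along -80.94359613785889 across -30.647640448976247
side red [375.8 297.8] 48.5 [ 540.8 -130.3] along -81.25019245532249 across -2.322003093044248
side green [417.7 316.4] 153.5 [ 557.6 -187.4] along -28.775542407846924 across -30.41940965860213
side green [418.5 300.5] 53.0 [ 579.2 -167.6] along -27.717082036649924 across -1.1907266163851893
side yellow [462.3 320.1] 117.5 [ 595.2 -225.5] along 24.71900764173312 across -30.470002024832567
side yellow [461.5 304.3] 54.0 [ 615.8 -206.1] along 25.395162778715775 across -2.1010720023213216
side blue [492. 327.] 6.0 [ 613.6 -255.4] along 58.9869206752103 across -38.34616330484814
side blue [493. 324.] 6.0 [ 618.6 -252.9] along 60.68290957793822 across -33.01947266673742
side blue [506.  323.6] 153.0 [ 631.3 -262.2] along 76.19451067800215 across -30.522440261042902
side blue [506.1 307.6] 58.5 [ 654.2 -244.4] along 79.62683356574763 across -1.7145838718858333
[601.3 153.2 149.4] 28.55
```

View pics/t8.png

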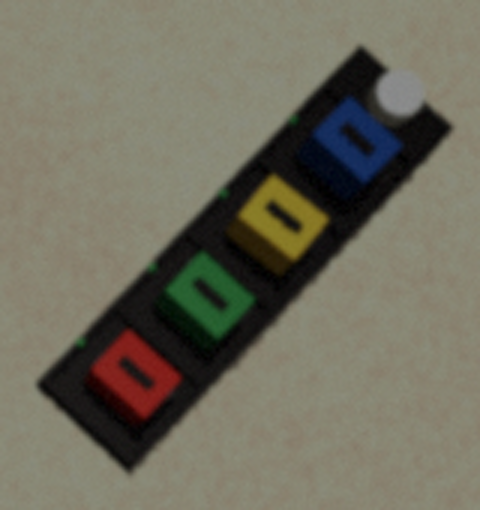

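View pics/s8.png

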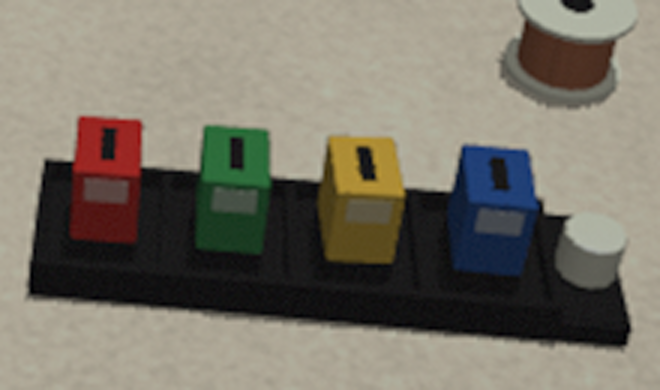

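All four slots are within about 1–2 mm of their bay centres, in the order asked. In the side view yellow (crop 365,165) looks slightly turned, so I'll measure the yaws.

```bash
python3 - <<'E'
from h import *
acc={}
for n,cen in(("top",dict(red=(405,244.1),green=(429.8,217.8),yellow=(454.1,191.9),blue=(478.6,165.8))),("side",dict(red=(375.8,297.8),green=(418.5,300.5),yellow=(461.5,304.3),blue=(506.1,307.6)))):
    im=np.mean([get_image(n).astype(float) for _ in range(4)],0).max(2)
    for nm,(cx,cy) in cen.items():
        x0,y0=int(cx)-9,int(cy)-9; g=cv2.resize(im[y0:y0+19,x0:x0+19],None,fx=8,fy=8,interpolation=cv2.INTER_CUBIC)
        bright=np.percentile(g,80); dark=g[70:84,70:84].min(); m=(g<(bright+dark)/2).astype(np.uint8)
        k,l,s,c=cv2.connectedComponentsWithStats(m); i=l[int((cy-y0+.5)*8),int((cx-x0+.5)*8)]
        ys,xs=np.nonzero(l==i); w=cast(n,np.c_[x0+(xs+.5)/8-.5,y0+(ys+.5)/8-.5],62)[:,:2]
        r=cv2.minAreaRect(w.astype(np.float32)); ev,E=np.linalg.eigh(np.cov(w.T)); a=np.degrees(np.arctan2(E[1,1],E[0,1]))%180
        print(n,nm,"yaw",round(a,1),"size",np.round(np.sort(r[1]),1),i)
E
```

```text
top red yaw 45.9 size [ 6.  19.7] 3
top green yaw 44.1 size [ 6.1 19.8] 3
top yellow yaw 47.5 size [ 6.1 20. ] 3
top blue yaw 42.7 size [ 6.7 19.3] 3
side red yaw 44.9 size [ 5.9 20.1] 1
side green yaw 44.7 size [ 5.4 20. ] 1
side yellow yaw 48.0 size [ 6.6 20.7] 1
side blue yaw 43.6 size [ 6.8 20. ] 1
```

Yellow is turned about 3° (47.8° measured in both views against 44.6°). The others are within about 1.5°. I'll re-grip yellow along its own yaw, turn it back by 3.2°, and set it down.

Call:
{"name": "apply_moves", "arguments": {
  "increments": [
    {"tx":0.001,"ty":-0.02,"tz":0,"rx":0,"ry":0,"rz":0.4,"claw":0.085},
    {"tx":0.003,"ty":-0.06,"tz":0,"rx":0,"ry":0,"rz":1,"claw":0.085},
    {"tx":0.005,"ty":-0.105,"tz":0,"rx":0,"ry":0,"rz":1.8,"claw":0.085},
    {"tx":0.007,"ty":-0.15,"tz":0,"rx":0,"ry":0,"rz":2.6,"claw":0.085},
    {"tx":0.009,"ty":-0.195,"tz":0,"rx":0,"ry":0,"rz":3.4,"claw":0.085},
    {"tx":0.011,"ty":-0.24,"tz":0,"rx":0,"ry":0,"rz":4.2,"claw":0.085},
    {"tx":0.013,"ty":-0.28,"tz":0,"rx":0,"ry":0,"rz":4.9,"claw":0.085},
    {"tx":0.015,"ty":-0.32,"tz":0,"rx":0,"ry":0,"rz":5.5,"claw":0.085},
    {"tx":0.016,"ty":-0.345,"tz":0,"rx":0,"ry":0,"rz":5.76,"claw":0.085},
    {"tx":0.0163,"ty":-0.358,"tz":0,"rx":0,"ry":0,"rz":5.76,"claw":0.085},
    {"tx":0.0163,"ty":-0.3615,"tz":0,"rx":0,"ry":0,"rz":5.76,"claw":0.085},
    {"tx":0.0163,"ty":-0.3615,"tz":0,"rx":0,"ry":0,"rz":5.76,"claw":0.085}
  ]
}}

```text
clock: 30.15
eef_pos: [617.1, -204.6, 149.2]
tool_rot: [3.141, -0.001, 2.405]
force: [-0.1, 0.2, 0.7]
width: 84.9
```

Call:
{"name": "apply_moves", "arguments": {
  "increments": [
    {"tx":0,"ty":0,"tz":0,"rx":0,"ry":0,"rz":0,"claw":0.085},
    {"tx":0,"ty":0,"tz":-0.02,"rx":0,"ry":0,"rz":0,"claw":0.085},
    {"tx":0,"ty":0,"tz":-0.05,"rx":0,"ry":0,"rz":0,"claw":0.085},
    {"tx":0,"ty":0,"tz":-0.085,"rx":0,"ry":0,"rz":0,"claw":0.085},
    {"tx":0,"ty":0,"tz":-0.11,"rx":0,"ry":0,"rz":0,"claw":0.085},
    {"tx":0,"ty":0,"tz":-0.12,"rx":0,"ry":0,"rz":0,"claw":0.085},
    {"tx":0,"ty":0,"tz":-0.12,"rx":0,"ry":0,"rz":0,"claw":0.085}
  ]
}}

```text
clock: 30.85
eef_pos: [616.4, -203.9, 28.1]
tool_rot: [-3.141, -0.003, 2.407]
force: [0.3, -0.2, 0.3]
width: 85.1
```

Call:
{"name": "apply_moves", "arguments": {
  "increments": [
    {"tx":0,"ty":0,"tz":0,"rx":0,"ry":0,"rz":0,"claw":0.07},
    {"tx":0,"ty":0,"tz":0,"rx":0,"ry":0,"rz":0,"claw":0.055},
    {"tx":0,"ty":0,"tz":0,"rx":0,"ry":0,"rz":0,"claw":0.048},
    {"tx":0,"ty":0,"tz":0,"rx":0,"ry":0,"rz":0,"claw":0.043},
    {"tx":0,"ty":0,"tz":0,"rx":0,"ry":0,"rz":0,"claw":0.039},
    {"tx":0,"ty":0,"tz":0,"rx":0,"ry":0,"rz":0,"claw":0.034},
    {"tx":0,"ty":0,"tz":0,"rx":0,"ry":0,"rz":0,"claw":0.02},
    {"tx":0,"ty":0,"tz":0,"rx":0,"ry":0,"rz":0,"claw":0.02},
    {"tx":0,"ty":0,"tz":0,"rx":0,"ry":0,"rz":0,"claw":0.02}
  ]
}}

```text
clock: 31.75
eef_pos: [617.4, -206.1, 30.0]
tool_rot: [3.141, 0.001, 2.405]
force: [-0.7, 0.9, 5.6]
width: 35.0
```

Call:
{"name": "apply_moves", "arguments": {
  "increments": [
    {"tx":0,"ty":0,"tz":0.005,"rx":0,"ry":0,"rz":0,"claw":0.02},
    {"tx":0,"ty":0,"tz":0.01,"rx":0,"ry":0,"rz":0,"claw":0.02},
    {"tx":0,"ty":0,"tz":0.01,"rx":0,"ry":0,"rz":-0.3,"claw":0.02},
    {"tx":0,"ty":0,"tz":0.01,"rx":0,"ry":0,"rz":-0.64,"claw":0.02},
    {"tx":0,"ty":0,"tz":0.01,"rx":0,"ry":0,"rz":-0.64,"claw":0.02},
    {"tx":0,"ty":0,"tz":0.01,"rx":0,"ry":0,"rz":-0.64,"claw":0.02}
  ]
}}

```text
clock: 32.35
eef_pos: [616.9, -205.8, 39.0]
tool_rot: [-3.141, -0.0, 2.349]
force: [0.2, -0.1, -0.4]
width: 35.4
```

```bash
python3 - <<'E'
from h import *
for i in range(3): im=get_image("side"); s=read_state(); print(s["eef_pos"],s["tool_rot"],s["width"],s["force"])
E
```

```text
[ 616.90167664 -205.74126355   39.08672552] [-3.14138267e+00 -3.61943551e-04  2.34918589e+00] 34.828839211699936 [ 0.05242925 -0.10643203  0.00778867]
[ 616.96352597 -205.75377614   39.1310585 ] [-3.14149137e+00 -2.81173455e-04  2.34919177e+00] 35.22226637270989 [-0.76963778 -0.2294097  -0.97703272]
[ 616.93963973 -205.81550376   39.13119756] [-3.14145160e+00 -2.96663753e-04  2.34907319e+00] 35.30261840990809 [-0.11276967  0.22626377  0.32143705]
```

Call:
{"name": "apply_moves", "arguments": {
  "increments": [
    {"tx":0.001,"ty":0,"tz":-0.004,"rx":0,"ry":0,"rz":0,"claw":0.02},
    {"tx":0.001,"ty":0,"tz":-0.008,"rx":0,"ry":0,"rz":0,"claw":0.02},
    {"tx":0.001,"ty":0,"tz":-0.0095,"rx":0,"ry":0,"rz":0,"claw":0.02},
    {"tx":0.001,"ty":0,"tz":-0.0095,"rx":0,"ry":0,"rz":0,"claw":0.02},
    {"tx":0.001,"ty":0,"tz":-0.0095,"rx":0,"ry":0,"rz":0,"claw":0.02}
  ]
}}

```text
clock: 33.0
eef_pos: [617.9, -205.8, 30.0]
tool_rot: [-3.141, -0.0, 2.349]
force: [-0.8, 0.7, 3.7]
width: 35.5
```

Call:
{"name": "apply_moves", "arguments": {
  "increments": [
    {"tx":0,"ty":0,"tz":0,"rx":0,"ry":0,"rz":0,"claw":0.04},
    {"tx":0,"ty":0,"tz":0,"rx":0,"ry":0,"rz":0,"claw":0.05},
    {"tx":0,"ty":0,"tz":0,"rx":0,"ry":0,"rz":0,"claw":0.07},
    {"tx":0,"ty":0,"tz":0,"rx":0,"ry":0,"rz":0,"claw":0.085},
    {"tx":0,"ty":0,"tz":0,"rx":0,"ry":0,"rz":0,"claw":0.085},
    {"tx":0,"ty":0,"tz":0,"rx":0,"ry":0,"rz":0,"claw":0.085},
    {"tx":0,"ty":0,"tz":0.02,"rx":0,"ry":0,"rz":0,"claw":0.085},
    {"tx":0,"ty":0,"tz":0.05,"rx":0,"ry":0,"rz":0,"claw":0.085},
    {"tx":0,"ty":0,"tz":0.085,"rx":0,"ry":0,"rz":0,"claw":0.085},
    {"tx":0,"ty":0,"tz":0.12,"rx":0,"ry":0,"rz":0,"claw":0.085}
  ]
}}

```text
clock: 34.0
eef_pos: [617.7, -205.7, 150.8]
tool_rot: [-3.141, -0.001, 2.349]
force: [0.7, 0.3, 0.4]
width: 84.6
```

Call:
{"name": "apply_moves", "arguments": {
  "increments": [
    {"tx":-0.003,"ty":0.02,"tz":0,"rx":0,"ry":0,"rz":-0.3,"claw":0.085},
    {"tx":-0.009,"ty":0.06,"tz":0,"rx":0,"ry":0,"rz":-0.8,"claw":0.085},
    {"tx":-0.012,"ty":0.105,"tz":0,"rx":0,"ry":0,"rz":-1.5,"claw":0.085},
    {"tx":-0.015,"ty":0.15,"tz":0,"rx":0,"ry":0,"rz":-2.2,"claw":0.085},
    {"tx":-0.018,"ty":0.195,"tz":0,"rx":0,"ry":0,"rz":-2.9,"claw":0.085},
    {"tx":-0.02,"ty":0.24,"tz":0,"rx":0,"ry":0,"rz":-3.6,"claw":0.085},
    {"tx":-0.02,"ty":0.28,"tz":0,"rx":0,"ry":0,"rz":-4.3,"claw":0.085},
    {"tx":-0.02,"ty":0.32,"tz":0,"rx":0,"ry":0,"rz":-4.8,"claw":0.085},
    {"tx":-0.02,"ty":0.345,"tz":0,"rx":0,"ry":0,"rz":-5.12,"claw":0.085},
    {"tx":-0.02,"ty":0.36,"tz":0,"rx":0,"ry":0,"rz":-5.12,"claw":0.085},
    {"tx":-0.02,"ty":0.36,"tz":0,"rx":0,"ry":0,"rz":-5.12,"claw":0.085},
    {"tx":-0.02,"ty":0.36,"tz":0,"rx":0,"ry":0,"rz":-5.12,"claw":0.085}
  ]
}}

```text
clock: 35.2
eef_pos: [598.2, 152.2, 149.8]
tool_rot: [-3.141, 0.001, 1.901]
force: [-1.2, -1.2, 0.7]
width: 85.0
```

```bash
python3 - <<'E'
from h import *
u=np.array([.702,-.712]); v=np.array([.712,.702]); c0=np.array([599.5,-186.5])
for n,cen in(("top",dict(red=(405,244.1),green=(429.8,217.8),yellow=(454.1,191.9),blue=(478.6,165.8))),("side",dict(red=(375.8,297.8),green=(418.5,300.5),yellow=(461.5,304.3),blue=(506.1,307.6)))):
    ims=[get_image(n) for _ in range(4)]; im=np.mean([i.astype(float) for i in ims],0).max(2)
    for nm,(cx,cy) in cen.items():
        x0,y0=int(cx)-9,int(cy)-9; g=cv2.resize(im[y0:y0+19,x0:x0+19],None,fx=8,fy=8,interpolation=cv2.INTER_CUBIC)
        bright=np.percentile(g,80); dark=g[70:84,70:84].min(); m=(g<(bright+dark)/2).astype(np.uint8)
        k,l,s,c=cv2.connectedComponentsWithStats(m); i=l[int((cy-y0+.5)*8),int((cx-x0+.5)*8)]
        ys,xs=np.nonzero(l==i); w=cast(n,np.c_[x0+(xs+.5)/8-.5,y0+(ys+.5)/8-.5],62)[:,:2]
        ev,E=np.linalg.eigh(np.cov(w.T)); a=np.degrees(np.arctan2(E[1,1],E[0,1]))%180
        d=w.mean(0)-c0; print(n,nm,"yaw",round(a,1),"along",round(d@u,1),"across",round(d@v,1))
cv2.imwrite("pics/s9.png",cv2.resize(ims[-1][250:380,340:560,::-1],None,fx=3,fy=3,interpolation=2))
E
```

```text
top red yaw 45.8 along -80.3 across -0.4
top green yaw 44.1 along -26.8 across -0.3
top yellow yaw 44.3 along 27.0 across 0.1
top blue yaw 42.8 along 80.8 across -0.1
side red yaw 45.0 along -81.3 across -1.9
side green yaw 44.8 along -27.8 across -1.4
side yellow yaw 44.7 along 25.8 across -1.0
side blue yaw 43.5 along 79.6 across -1.5
```

View pics/s9.png

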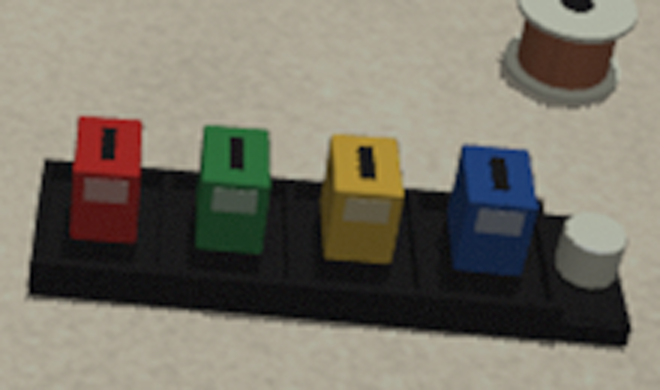

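Yellow is now square. All four stand upright and centred, with red farthest from the post and blue beside it, and the arm is clear.

```bash
python3 -c "from cell import *; print(finish_job())"
```

```text
the job is handed in; nothing more can be done
None
```

All four relays are in the burn-in rack in reverse order: red farthest from the white post, then green, yellow, and blue beside it. The job was handed in at about 36 s, with the gripper open and well clear.

- **Position:** in the last check every relay stood upright within about 2 mm of its bay's middle. The two cameras disagreed by about 1 mm along the rack and 1–1.5 mm across it, within the stated calibration accuracy.
- **Squareness:** yellow first came to rest about 3° out of square, so I gripped it again, turned it back and set it down. It now measures within 0.5° of square, red and green are within about 1°, and blue is about 1.5° off, which I left.
- **Failed:** my first move call was refused because its rows left out the rx and ry values. The arm did not move.

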